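# Screw the cable-outlet elbow round to the pointer and lock it

### The job

The brass elbow has only been started on the threaded stub of the sloping terminal box: screw it on (clockwise) by its square head until its outlet points the same way as the raised pointer of the index ring, without turning it past the pointer. Then swing the lock lever beside it fully round to its stop, and let go. Do not shift the pointer or push the loose things round the box about.

Things in the scene. Friction and masses are not known exactly. Their poses are not given: they have to be found in the camera images.
- terminal_box: Grey terminal box bolted to the bench, 160 (x) x 150 (y) mm. Origin: centre of its underside, z up; -x: low front (50 mm high), +x: high back (142 mm). The flat top slopes at 30 degrees. The threaded stub stands square to the slope at its centre (96 mm above the bench), so it leans 30 degrees from vertical towards -x. Two fixed caps, 12 mm high, stand at the slope's upper right.
- elbow_head (a point): Centre of the elbow's square brass head on the stub's axis: 22 x 22 mm, 36 mm tall, 90 mm out from the slope. Site z points out along the stub's axis, x the way the outlet points; flats face +-x, +-y. The elbow cannot come off; it turns stiffly (0.18 N m) and stays where left. Clockwise seen from above screws it on and sinks it 4 mm a turn, so by up to 2 mm here.
- outlet_tip (a point): Centre of the mouth of the elbow's outlet, a brass tube with a 35 mm end bead, square to the stub's axis: 57 mm from that axis and 37 mm nearer the slope than the head's centre (so all of it lies below the square head). Same axes as elbow_head: x is the way the outlet points.
- pointer_tip (a point): Tip of the raised tapering pointer (26 mm long, 8 mm high) of the aluminium index ring (80 mm across) that lies on the slope round the stub; 60 mm from the stub's axis. Site x points outward from that axis along the pointer, z along the stub's axis. It is set anew each time, anywhere from upper right to lower right of the slope; it is held fast.
- elbow (a joint): Turn of the elbow on the stub, rad, growing clockwise (screwing on). At 0 the outlet points 1.45 rad counter-clockwise of the box's up-slope direction. It starts between 0 and 0.55 and needs 1.4 to 3.05 rad more to reach the pointer (always under half a turn).
- lock_lever (a joint): Angle of the lock lever, rad: 0 pointing to the box's left (+y); grows counter-clockwise seen from above, towards the low front; 1.5 is fully home at its stop, pointing down the slope. It starts between 0 and 0.35, swings in the plane of the slope, stiffly (0.10 N m, about 2 N at the knob), and stays where left.
- lever_pivot (a point): Pivot of the lock lever, on the left part of the slope, 10 mm above the slope. Site z along the stub's axis (the hinge axis), x along the lever to its knob.
- lever_knob (a point): Centre of the lever's black upright round knob, 16 mm across and 36 mm tall, 60 mm from the pivot; its own axis is parallel to the stub's. The knob's top is 50 mm above the slope, the lever's flat bar under it ends 14 mm above the slope. Same axes as lever_pivot.
- tape_black: Bystander, loose: roll of black tape lying flat, 62 mm across, 18 mm high. Origin at the centre of its underside.
- adapter_1: Bystander, loose: white plug adapter, 40 x 44 x 30 mm body with two prongs. Origin at the centre of its underside.
- adapter_2: Bystander, loose: black plug adapter, 40 x 44 x 30 mm body with two prongs. Origin at the centre of its underside.
- tally_counter: Bystander, loose: white round hand tally counter, 48 x 58 x 25 mm. Origin at the centre of its underside.

How it is judged:
On the way, in this order (a step that is already met when the one before it is completed fails the run):
1. the elbow's outlet points along the pointer, the lever still open (angle between the x axis of outlet_tip and the x axis of pointer_tip, either way round below 0.13 rad and x of outlet_tip in the frame of pointer_tip above -0.06 m and value of joint lock_lever below 0.8 rad), for 0.3 s.
2. the lock lever is at its stop (value of joint lock_lever above 1.42 rad), for 0.2 s.
At the end, for the whole second after the job is handed in: The elbow's outlet points along the index ring's pointer within 7.4 degrees, the lock lever is at its stop (more than 1.42 of 1.5 rad), both at rest and let go (angle between the x axis of outlet_tip and the x axis of pointer_tip, either way round below 0.13 rad and x of outlet_tip in the frame of pointer_tip above -0.06 m and value of joint lock_lever above 1.42 rad and velocity of joint elbow between -0.05 and 0.05 rad/s and velocity of joint lock_lever between -0.05 and 0.05 rad/s); the robot touches nothing.
It fails at once if the elbow is turned more than 17 degrees past the pointer (y of outlet_tip in the frame of pointer_tip below -0.0167 m and x of outlet_tip in the frame of pointer_tip above -0.06 m).
It fails at once if the pointer is shifted by more than 4 mm (distance of pointer_tip from where it was at the start of the episode above 0.004 m).
It fails at once if a loose thing by the box is pushed more than 30 mm (distance of any of tape_black, adapter_1, adapter_2, tally_counter from where it was at the start of the episode above 0.03 m).
It also fails if it takes over 53 s, if anything falls off the work surface, if the arm or the gripper's body presses on something with over 40 N, if the wrist force passes 120 N, or if a joint passes its speed limit or range.

### The arm

A 7-joint arm with a two-finger parallel gripper is mounted at the origin on a cart in front of the work surface, level with it; the furniture and walls round the work are solid. World frame = base frame: x ahead of the robot, y to its left, z up, the work surface at z = 0. Lengths are in m, angles in rad, forces in N, time in s.
With the tool pointing down it reaches from about 0.425 to 0.925 m from the base axis. Payload 6.8 kg.
Tool frame: the origin (TCP) lies between the finger pads; the fingertips stand finger_overhang ahead of it and the grasp point (between the pads) lies 6 mm ahead of it (finger_overhang is the distance from the TCP to the fingertips, in m); z points along the fingers, y is the line along which they close (so a half turn about z gives the same grasp; the last joint's range is limited). The gripper opens to 85 mm and grips with 20 to 120 N. Pads are 22 mm wide; open, the fingers measure 114 mm over their backs; the gripper's body (76 mm by 85 mm) begins 54 mm behind the grasp point. The pads swing forward as they close: fully open they stand 13 mm farther back than shut.
Start: joints at [-1.254, 0.477, 0.022, 1.555, -0.011, 1.109, -0.083], TCP at [0.278, 0.615, 0.256] pointing down, gripper open.
Joint ranges: [-2.96, 2.96], [-0.34, 2.1], [-1.41, 1.46], [0.24, 2.44], [-1.37, 4.51], [0.17, 1.92], [-2.96, 2.96]. Speed limits (rad/s): [2.39, 2.39, 3.14, 3.14, 3.14, 3.14, 3.14].

### API

Orientations are given as a unit quaternion [w, x, y, z].
In Python, from station import * gives the robot as it stands.
- The arm moves only by the tool drive_tool, never from a script. Its argument "increments" is a list of rows, each an object of numbers: "claw": the finger opening in m, from 0 to 0.0854; "dx", "dy", "dz": the shift along the tool's x, y, z in m; "wx", "wy", "wz": the turn, a rotation vector about the tool's x, y, z in degrees. A call has 1 to 20 rows; each row shifts and turns the commanded pose from where the row before left it, along the tool's axes as they then stand; what a row does not reach is not made up. A row lasts 1/8 s, in which the tool goes at most 62.5 mm and 10.7 degrees, less where a joint would pass 70% of its speed; a pose out of reach is approached as far as the arm can. A call with a gripper value outside its range is refused whole. The fingers move at their own pace and stop on an object; "newtons" is the grip in N (left out, the last holds). Time passes only in rows, so rows that do not move let the fingers close. It gives the time, the measured TCP pose, the force, the opening and the grip force at its end, in the units of the state.
- get_obs(): the state, without advancing time (a new reading comes with each control period).
- read_camera(name): name is "scene" or "top" or "wrist"; returns (picture, depth): 400x640x3 uint8, red, green, blue; 400x640 float32, m along the optical axis (not along the pixel's ray), 0 where there is no reading.
- calibration(name): a dict with "intrinsics" (3x3 intrinsics, pixels), "R" (3x3) and "t" (3): a world point X has camera coordinates R X + t; the wrist camera has in their place "mount" (4x4, takes a point from camera to tool coordinates, whose origin is the TCP and whose axes are the flange's). Camera axes: x right, y down, z forward; pixel columns grow to the right and rows downward; lengths in m; the calibration is good to about 2 mm. A picture is of the moment at which its call begins: read the wrist's pose just before it. calibration takes no time and is no camera call.
- hand_in(): hands the job in; it is judged then, once.
The state is a dict: "t": time; "q": joint angles; "joint_vel": joint speeds; "joint_torque": joint torques, N m; "eef_pos": TCP position; "tool_rot": TCP orientation; "contact_force": force on the tool from outside, world axes, zero at the start; "torque": the same for the moment, N m; "gripper_width": opening from 0.0 (shut) to 1.0 (fully open); "grasp_force": force on a finger pad.
Only numpy, scipy, OpenCV 4.12 (cv2) and the standard library are available. Lean on these libraries where they do the work, as an engineer would, in place of code of your own. Each camera call takes 0.05 s, during which the arm holds its last target. There are 200 camera calls.

## Working session

There is one attempt and no reset: what is moved stays moved. The work goes in short steps, Python scripts to look and compute and a tool call to move; the robot and the scene stay as the last step left them, time stands still between calls to the robot, and variables do not carry over. Pictures are saved under pics/ and viewed, at most 10 in all, crops included, and the job is handed in when it is done.

Besides the shell and the picture viewer there is one more tool, called after ">>>" as name(argument=value, ...), one argument or row to a line, values as JSON. drive_tool: Moves the arm, as the interface text tells. Its arguments: {"type":"object","properties":{"increments":{"type":"array","items":{"type":"object","properties":{"claw":{"type":"number"},"dx":{"type":"number"},"dy":{"type":"number"},"dz":{"type":"number"},"wx":{"type":"number"},"wy":{"type":"number"},"wz":{"type":"number"}}}},"newtons":{"type":"number"}},"required":["increments"]}

```bash
ls; mkdir -p pics; python3 - <<'E'
from station import *
import cv2,numpy as np
o=get_obs(); print(o)
for n in ["scene","top"]:
    p,d=read_camera(n); cv2.imwrite(f"pics/{n}0.png",p[:,:,::-1]); np.savez(f"pics/{n}0.npz",p=p,d=d); c=calibration(n); print(n,c)
print(calibration("wrist"))
E
```

```text
pics
{'t': 0.0, 'q': array([-1.25407294,  0.47779488,  0.02235098,  1.55647587, -0.01150256,
        1.10931843, -0.08307502]), 'joint_vel': array([ 0.00157519, -0.0016906 , -0.00141051, -0.00050646,  0.00037715,
       -0.00104238,  0.0005383 ]), 'joint_torque': array([-1.96009762e-05, -5.96441996e+01,  1.60779655e+00, -2.81193388e+01,
        1.24402007e-02,  9.46081826e-03,  3.67146527e-06]), 'eef_pos': array([0.2779928, 0.6144776, 0.2553191]), 'tool_rot': array([-1.26854819e-04,  2.10800705e-01,  9.77528614e-01, -9.25441432e-04]), 'contact_force': array([ 0.15255494, -0.34518804, -0.56287616]), 'torque': array([-0.01474514,  0.06102432, -0.03194262]), 'grasp_force': 0.0, 'gripper_width': 0.9969340943506382}
scene {'intrinsics': array([[389.85928705,   0.        , 321.82927479],
       [  0.        , 389.85928705, 193.79173774],
       [  0.        ,   0.        ,   1.        ]]), 'R': array([[ 0.86768688, -0.4967411 , -0.01917674],
       [-0.35158013, -0.58593956, -0.73011385],
       [ 0.35144115,  0.64025237, -0.68305638]]), 't': array([-0.38554942,  0.42154616,  0.60372034])}
[... 196 characters left out ...]
385, -0.9997052 ,  0.00552032],
       [-0.97577444,  0.02187584, -0.21768255],
       [ 0.21749762, -0.01053344, -0.97600401]]), 't': array([0.22820037, 0.57863442, 0.94918686])}
{'intrinsics': array([[303.95931435,   0.        , 314.38773457],
       [  0.        , 303.95931435, 201.47898762],
       [  0.        ,   0.        ,   1.        ]]), 'mount': array([[ 1.05298224e-03, -9.48314849e-01, -3.17329226e-01,
         8.11211744e-02],
       [ 9.99999444e-01,  9.80265483e-04,  3.88811785e-04,
         4.10792741e-04],
       [-5.76491020e-05, -3.17329459e-01,  9.48315354e-01,
        -1.17459935e-01],
       [ 0.00000000e+00,  0.00000000e+00,  0.00000000e+00,
         1.00000000e+00]])}
```

View pics/scene0.png

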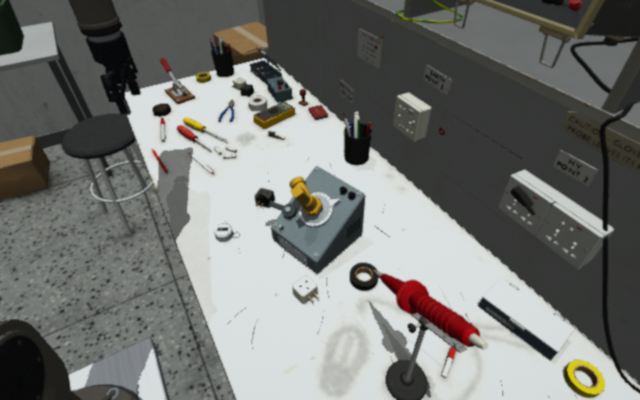

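View pics/top0.png

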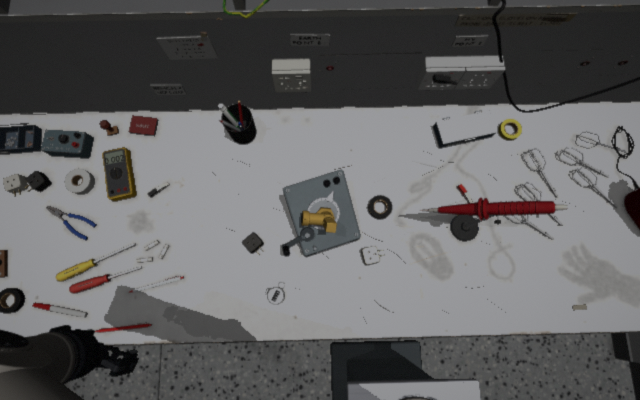

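```bash
python3 -c "
import station
print([ (n,getattr(station,n)) for n in dir(station) if n[0]!='_'])"
```

```text
[('PlanningError', <class 'station.PlanningError'>), ('calibration', <function make.<locals>.<lambda> at 0x7fc2c8954680>), ('finger_overhang', 0.025), ('get_obs', <function make.<locals>.<lambda> at 0x7fc2c89545e0>), ('hand_in', <function connect.<locals>.done at 0x7fc2c88cb7e0>), ('read_camera', <function make.<locals>.drawn_camera at 0x7fc2c89540e0>)]
```

```bash
cat > h.py <<'E'
import numpy as np,cv2
from station import *
def cloud(n,p,d,T=None):
    c=calibration(n);K=c["intrinsics"];v,u=np.mgrid[:400,:640]
    X=np.stack([(u-K[0,2])/K[0,0]*d,(v-K[1,2])/K[1,1]*d,d],-1)
    if T is None: return (X-c["t"])@c["R"]
    M=T@c["mount"]; return X@M[:3,:3].T+M[:3,3]
E
python3 - <<'E'
from h import *
t=np.load("pics/top0.npz");s=np.load("pics/scene0.npz")
a=cv2.resize(t["p"][150:280,230:410],None,fx=4,fy=4,interpolation=3)[:,:,::-1]
cv2.imwrite("pics/c1.png",a)
b=cv2.resize(s["p"][160:280,240:380],None,fx=4.6,fy=4.6,interpolation=3)[:,:,::-1]
cv2.imwrite("pics/c2.png",b)
for n,z,(r,c) in (("top",t,((150,280),(230,410))),("scene",s,((150,290),(230,400)))):
    X=cloud(n,z["p"],z["d"]);P=X[r[0]:r[1],c[0]:c[1]].reshape(-1,3);C=z["p"][r[0]:r[1],c[0]:c[1]].reshape(-1,3).astype(int)
    ok=(P[:,2]>.052)&(P[:,2]<.16)&(np.ptp(C,axis=1)<40)&(C.mean(1)>50)
    Q=P[ok];
    # ransac plane
    rng=np.random.default_rng(0);best=0
    for _ in range(500):
        q=Q[rng.choice(len(Q),3,False)];nn=np.cross(q[1]-q[0],q[2]-q[0]);l=np.linalg.norm(nn)
        if l<1e-6: continue
        nn/=l; nn*=np.sign(nn[2]); 
        if not .8<nn[2]<.93: continue
        k=abs((Q-q[0])@nn)<.003
        if k.sum()>best: best=k.sum();bk=k
    I=Q[bk];m=I.mean(0);nn=np.linalg.svd(I-m)[2][2];nn*=np.sign(nn[2])
    yaw=np.arctan2(-nn[1],-nn[0]);print(n,len(Q),best,"n",nn,"tilt",np.degrees(np.arccos(nn[2])),"yaw",np.degrees(yaw))
    w=np.array([-nn[0],-nn[1]])/np.hypot(nn[0],nn[1]); print("mean",m, "zlow/high",np.percentile(I[:,2],[1,99]))
    r=cv2.minAreaRect(I[:,:2].astype(np.float32));print(r)
    print("table",np.median(P[abs(P[:,2])<.02][:,2]))
E
```

```text
top 3660 2628 n [-0.4766976  -0.14281886  0.86738813] tilt 29.84347210744419 yaw 16.678244890985688
mean [0.55846017 0.20740929 0.09842116] zlow/high [0.05276584 0.13853546]
((0.5526079535484314, 0.2089112401008606), (0.15570127964019775, 0.14906445145606995), 17.109533309936523)
table -0.0003241201133010307
scene 4222 3049 n [-0.47570466 -0.14910593  0.86687513] tilt 29.902484230312258 yaw 17.403194742974215
mean [0.5515669  0.19588829 0.09436902] zlow/high [0.052673   0.13851563]
((0.5500890612602234, 0.20776218175888062), (0.15662488341331482, 0.14954110980033875), 16.842191696166992)
table 0.0007794111754067891
```

View pics/c1.png

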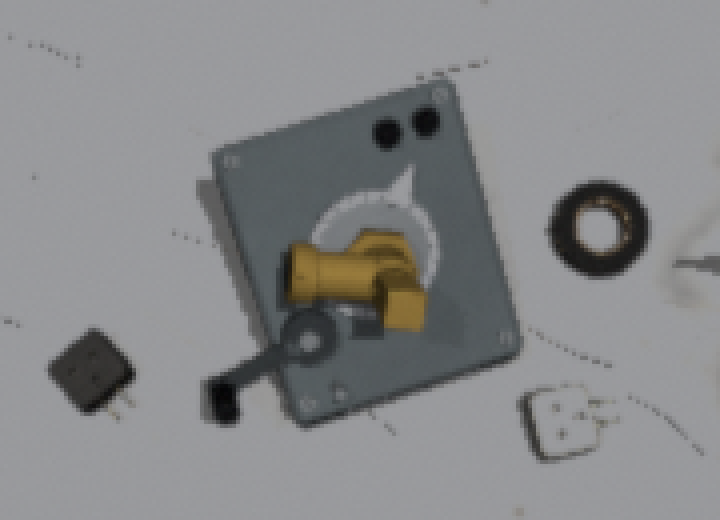

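View pics/c2.png

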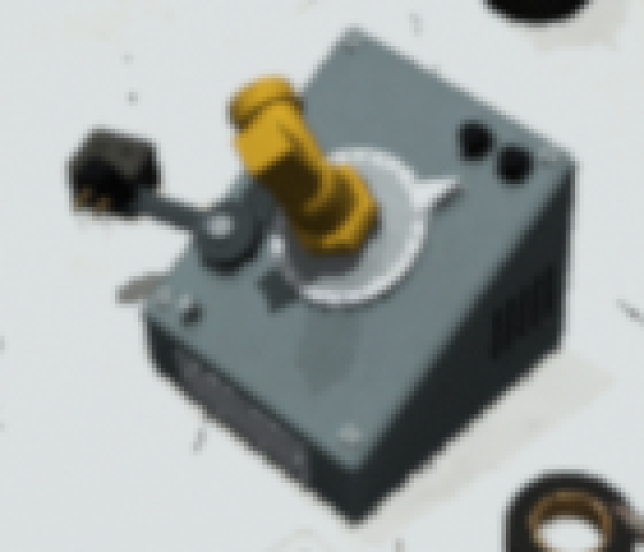

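```bash
cat >> h.py <<'E'
YAW=np.radians(17.0);CX,CY=.5513,.2083
def Rz(a): return np.array([[np.cos(a),-np.sin(a),0],[np.sin(a),np.cos(a),0],[0,0,1]])
def Ry(a): return np.array([[np.cos(a),0,np.sin(a)],[0,1,0],[-np.sin(a),0,np.cos(a)]])
B=Rz(YAW)@Ry(-np.pi/6)   # columns: up-slope, left, normal
O=np.array([CX,CY,.096])
E
python3 - <<'E'
from h import *
print(B)
for n in("top","scene"):
    z=np.load(f"pics/{n}0.npz");p=z["p"];X=(cloud(n,p,z["d"])-O)@B
    hsv=cv2.cvtColor(p,cv2.COLOR_RGB2HSV);R=np.linalg.norm(X,axis=2)<.15
    br=R&(hsv[...,0]>12)&(hsv[...,0]<32)&(hsv[...,1]>110)&(hsv[...,2]>40)
    Q=X[br];print(n,"brass",br.sum(),"nmax",Q[:,2].max())
    h=Q[Q[:,2]>.098];print("head",np.median(h,0),h.min(0),h.max(0),len(h))
    if len(h)>10: r=cv2.minAreaRect(h[:,:2].astype(np.float32));print(r)
    o=Q[(np.hypot(Q[:,0],Q[:,1])>.035)&(Q[:,2]>.03)];print("outlet",o.mean(0),"ang",np.degrees(np.arctan2(o[:,1].mean(),o[:,0].mean())),len(o))
    # pointer: bright pixels outside ring
    bri=R&(p.min(2)>(115 if n=="top" else 150))&(X[...,2]<.02)&(X[...,2]>-.004)&(abs(X[...,0])<.075)&(X[...,1]>-.068)&(X[...,1]<.06)
    rr=np.hypot(X[...,0],X[...,1]);k=bri&(rr>.042)&(rr<.066);Q=X[k]
    c=X[bri&(rr<.05)];print("ring",np.median(c,0),c.min(0),c.max(0))
    print("ptr",len(Q),Q.mean(0) if len(Q) else 0,np.degrees(np.arctan2(Q[:,1],Q[:,0])).round(),rr[k].round(3))
    # lever knob dark
    dk=(p.max(2)<50)&(X[...,2]>.02)&(X[...,2]<.06)&(np.linalg.norm(X-[-.03,.09,.03],axis=2)<.06);Q=X[dk];print("knob",Q.mean(0),Q.min(0),Q.max(0),len(Q))
    cap=R&(p.max(2)<50)&(X[...,0]>.03)&(X[...,2]>.003)&(X[...,2]<.02);print("caps",X[cap].mean(0),X[cap].min(0),X[cap].max(0))
E
```

```text
[[ 0.82818421 -0.2923717  -0.47815238]
 [ 0.25320132  0.95630476 -0.14618585]
 [ 0.5         0.          0.8660254 ]]
top brass 528 nmax 0.11002486320551645
head [0.00413487 0.00047165 0.10626937] [-0.01051733 -0.01258172  0.09848742] [0.01589307 0.01343115 0.11002486] 106
((0.0031359679996967316, -2.3611821234226227e-05), (0.021867508068680763, 0.020981134846806526), 62.98685073852539)
outlet [0.02413416 0.04080641 0.06375199] ang 59.398624966182275 140
ring [ 0.02489012 -0.01016104  0.0062434 ] [-0.02979214 -0.0390304   0.00073228] [0.04213022 0.03154653 0.01313555]
ptr 27 [ 0.03945771 -0.02789807  0.00867473] [-36. -36. -36. -37. -34. -36. -37. -32. -34. -36. -38. -30. -33. -35.
 -38. -41. -29. -29. -33. -36. -38. -42.  -5. -38. -40. -44. -45.] [0.06  0.059 0.055 0.056 0.052 0.053 0.054 0.049 0.05  0.051 0.052 0.046
 0.046 0.048 0.048 0.049 0.043 0.045 0.045 0.045 0.047 0.047 0.042 0.043
 0.044 0.045 0.042]
knob [-0.04156384  0.10799703  0.04144025] [-0.05058585  0.0579123   0.02015238] [0.0111278  0.1165505  0.05626415] 50
caps [ 0.07100951 -0.03887516  0.00927256] [ 0.06398456 -
[... 457 characters left out ...]
57611 -0.03930537 -0.00206582] [0.04198066 0.032183   0.01361455]
ptr 31 [ 0.02831043 -0.0143218   0.01060712] [ 46.  23.   6. -30. -33. -35. -34. -37. -37. -38. -33. -36. -38. -37.
 -39. -39. -38. -37. -38. -40. -40. -42. -41. -41. -44. -44. -43. 122.
 122. 124. 124.] [0.045 0.043 0.042 0.044 0.046 0.049 0.05  0.053 0.055 0.057 0.043 0.046
 0.048 0.05  0.052 0.054 0.043 0.045 0.047 0.049 0.051 0.045 0.046 0.048
 0.042 0.044 0.046 0.065 0.063 0.064 0.062]
knob [-0.04912344  0.10736411  0.039779  ] [-0.05653969  0.10154098  0.02041004] [-0.04154455  0.11696925  0.05271488] 80
caps [ 0.0674828  -0.0420654   0.00878272] [ 0.0603825  -0.05969752  0.00305382] [ 0.07451234 -0.02447863  0.01517475]
```

```bash
cat >> h.py <<'E'
from scipy.linalg import expm,logm
from scipy.spatial.transform import Rotation as Ro
def pose():
    o=get_obs();T=np.eye(4);q=o["tool_rot"];T[:3,:3]=Ro.from_quat([q[1],q[2],q[3],q[0]]).as_matrix();T[:3,3]=o["eef_pos"];return T,o
def target(pos,psi):
    "TCP at box coords pos, tool z=-n, tool y at angle psi (deg, ccw from up-slope)"
    a=np.radians(psi);y=np.array([np.cos(a),np.sin(a),0]);z=np.array([0,0,-1.]);x=np.cross(y,z)
    T=np.eye(4);T[:3,:3]=B@np.stack([x,y,z],1);T[:3,3]=O+B@np.array(pos);return T
def rows(G,N=None):
    T,o=pose();D=np.linalg.inv(T)@G;L=np.real(logm(D));w=np.array([L[2,1],L[0,2],L[1,0]])
    print("t",round(o["t"],2),"q",o["q"].round(2),"F",o["contact_force"].round(1))
    print("total shift mm",(D[:3,3]*1e3).round(1),"rotvec deg",np.degrees(w).round(1))
    if N is None: N=int(np.ceil(max(np.linalg.norm(D[:3,3])/.045,np.degrees(np.linalg.norm(w))/7,1)))
    r=expm(L/N);print("N",N,"each mm",(r[:3,3]*1e3).round(2),"deg",np.degrees(w/N).round(2))
def inbox():
    T,o=pose();M=B.T@T[:3,:3];print("TCP box",(B.T@(T[:3,3]-O)).round(4),"psi",np.degrees(np.arctan2(M[1,1],M[0,1])).round(1),"z",M[:,2].round(3))
E
python3 - <<'E'
from h import *
G=target([.002,0,.19],64);print(G)
rows(G)
E
```

```text
[[-0.87253436  0.10027012  0.47815238  0.46210742]
 [ 0.19164057  0.97051718  0.14618585  0.18103109]
 [-0.44939702  0.21918557 -0.8660254   0.26154483]
 [ 0.          0.          0.          1.        ]]
t 0.1 q [-1.25  0.48  0.02  1.56 -0.01  1.11 -0.08] F [-0.1 -0.5 -0.4]
total shift mm [-346.4 -319.1   -5.6] rotvec deg [-16.8 -25.  -15. ]
N 11 each mm [-27.86 -32.67   1.55] deg [-1.52 -2.28 -1.36]
```

>>> drive_tool(
  increments=[
    {"dx": -0.028,"dy": -0.0325,"dz": 0.0015,"wx": -1.5,"wy": -2.3,"wz": -1.4,"claw": 0.0854},
    {"dx": -0.028,"dy": -0.0325,"dz": 0.0015,"wx": -1.5,"wy": -2.3,"wz": -1.4},
    {"dx": -0.028,"dy": -0.0325,"dz": 0.0015,"wx": -1.5,"wy": -2.3,"wz": -1.4},
    {"dx": -0.028,"dy": -0.0325,"dz": 0.0015,"wx": -1.5,"wy": -2.3,"wz": -1.4},
    {"dx": -0.028,"dy": -0.0325,"dz": 0.0015,"wx": -1.5,"wy": -2.3,"wz": -1.4},
    {"dx": -0.028,"dy": -0.0325,"dz": 0.0015,"wx": -1.5,"wy": -2.3,"wz": -1.4},
    {"dx": -0.028,"dy": -0.0325,"dz": 0.0015,"wx": -1.5,"wy": -2.3,"wz": -1.4},
    {"dx": -0.028,"dy": -0.0325,"dz": 0.0015,"wx": -1.5,"wy": -2.3,"wz": -1.4},
  ],
)

```text
schema error: expected keys claw, dx, dy, dz, wx, wy, wz
```

```bash
python3 - <<'E'
from h import *
rows(target([.002,0,.19],64));inbox()
E
```

```text
t 0.1 q [-1.25  0.48  0.02  1.56 -0.01  1.11 -0.08] F [-0.1 -0.5 -0.4]
total shift mm [-346.4 -319.1   -5.6] rotvec deg [-16.8 -25.  -15. ]
N 11 each mm [-27.86 -32.67   1.55] deg [-1.52 -2.28 -1.36]
TCP box [-0.0437  0.4684  0.2093] psi 52.7 z [-0.501 -0.001 -0.866]
```

All keys are needed in each row.

>>> drive_tool(
  increments=[
    {"claw": 0.0854,"dx": -0.028,"dy": -0.0325,"dz": 0.0015,"wx": -1.5,"wy": -2.3,"wz": -1.4},
    {"claw": 0.0854,"dx": -0.028,"dy": -0.0325,"dz": 0.0015,"wx": -1.5,"wy": -2.3,"wz": -1.4},
    {"claw": 0.0854,"dx": -0.028,"dy": -0.0325,"dz": 0.0015,"wx": -1.5,"wy": -2.3,"wz": -1.4},
    {"claw": 0.0854,"dx": -0.028,"dy": -0.0325,"dz": 0.0015,"wx": -1.5,"wy": -2.3,"wz": -1.4},
    {"claw": 0.0854,"dx": -0.028,"dy": -0.0325,"dz": 0.0015,"wx": -1.5,"wy": -2.3,"wz": -1.4},
    {"claw": 0.0854,"dx": -0.028,"dy": -0.0325,"dz": 0.0015,"wx": -1.5,"wy": -2.3,"wz": -1.4},
    {"claw": 0.0854,"dx": -0.028,"dy": -0.0325,"dz": 0.0015,"wx": -1.5,"wy": -2.3,"wz": -1.4},
    {"claw": 0.0854,"dx": -0.028,"dy": -0.0325,"dz": 0.0015,"wx": -1.5,"wy": -2.3,"wz": -1.4},
  ],
)

```text
t: 1.1
eef_pos: [0.4037, 0.2945, 0.2554]
tool_rot: [0.178, 0.111, 0.975, 0.068]
contact_force: [1.0, -0.9, -0.1]
gripper_width: 0.999
grasp_force: 0.0
```

```bash
python3 - <<'E'
from h import *
rows(target([.002,0,.19],64));inbox()
E
```

```text
t 1.1 q [-1.07  0.03  0.18  2.21  0.38  0.62  0.17] F [ 1.  -0.9 -0.1]
total shift mm [-82.6 -97.3   4.9] rotvec deg [-4.6 -6.6 -3.7]
N 3 each mm [-26.77 -33.08   1.82] deg [-1.53 -2.21 -1.23]
TCP box [-0.0208  0.1256  0.196 ] psi 60.6 z [-0.14  -0.017 -0.99 ]
```

>>> drive_tool(
  increments=[
    {"claw": 0.0854,"dx": -0.027,"dy": -0.033,"dz": 0.0018,"wx": -1.5,"wy": -2.2,"wz": -1.2},
    {"claw": 0.0854,"dx": -0.027,"dy": -0.033,"dz": 0.0018,"wx": -1.5,"wy": -2.2,"wz": -1.2},
    {"claw": 0.0854,"dx": -0.027,"dy": -0.033,"dz": 0.0018,"wx": -1.5,"wy": -2.2,"wz": -1.2},
    {"claw": 0.0854,"dx": 0,"dy": 0,"dz": 0,"wx": 0,"wy": 0,"wz": 0},
  ],
)

```text
t: 1.6
eef_pos: [0.4625, 0.1789, 0.2614]
tool_rot: [0.24, 0.08, 0.963, 0.093]
contact_force: [-0.0, 1.7, 0.0]
gripper_width: 0.999
grasp_force: 0.0
```

```bash
python3 - <<'E'
from h import *
T,o=pose();p,d=read_camera("wrist");np.savez("pics/w1.npz",p=p,d=d,T=T);cv2.imwrite("pics/w1.png",p[:,:,::-1])
rows(target([.002,0,.19],64));inbox()
E
```

```text
t 1.65 q [-0.92 -0.06  0.33  2.33  0.44  0.41  0.45] F [-0.1  0.2  0.2]
total shift mm [ 0.3 -0.1  0.1] rotvec deg [-0.2 -0.1 -0.3]
N 1 each mm [ 0.26 -0.06  0.06] deg [-0.21 -0.11 -0.31]
TCP box [ 2.300e-03 -1.000e-04  1.901e-01] psi 63.7 z [-0.003 -0.003 -1.   ]
```

View pics/w1.png

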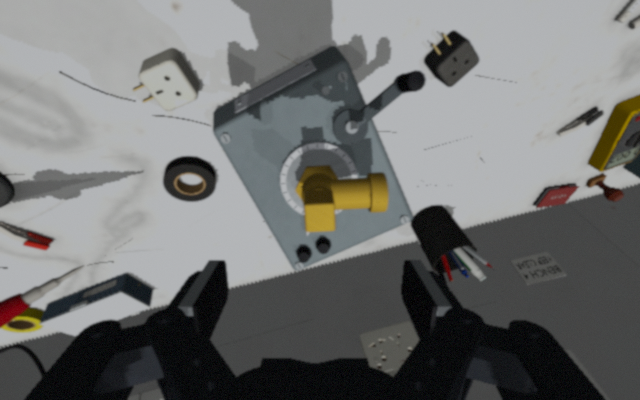

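```bash
python3 - <<'E'
from h import *
z=np.load("pics/w1.npz");p=z["p"];X=(cloud("wrist",p,z["d"],z["T"])-O)@B
hsv=cv2.cvtColor(p,cv2.COLOR_RGB2HSV);R=np.linalg.norm(X,axis=2)<.15
br=R&(hsv[...,0]>12)&(hsv[...,0]<32)&(hsv[...,1]>110)&(hsv[...,2]>40)
Q=X[br];h=Q[Q[:,2]>.105];print(h.mean(0),np.percentile(Q[:,2],99),len(h),cv2.minAreaRect(h[:,:2].astype(np.float32)))
o=Q[(Q[:,2]<.085)&(Q[:,2]>.04)&(np.hypot(Q[:,0],Q[:,1])>.02)]
c,s=o[:,:2].mean(0),np.linalg.svd(o[:,:2]-o[:,:2].mean(0))[2][0];print("tube axis",np.degrees(np.arctan2(s[1],s[0])),c,len(o))
top=Q[(np.hypot(Q[:,0],Q[:,1])>.04)&(Q[:,2]>.06)];print("bead top",top.mean(0),np.degrees(np.arctan2(top[:,1].mean(),top[:,0].mean())))
rr=np.hypot(X[...,0],X[...,1])
bri=R&(hsv[...,1]<60)&(X[...,2]<.02)&(X[...,2]>.003)&(rr>.044)&(rr<.064)&(abs(np.arctan2(X[...,1],X[...,0])+.6)<.4)&(p.min(2)>110)
Q=X[bri];print("ptr",Q.shape,Q.mean(0) if len(Q) else 0,np.degrees(np.arctan2(Q[:,1],Q[:,0])).round(),rr[bri].round(3))
rng=R&(p.min(2)>110)&(X[...,2]<.015)&(X[...,2]>.001)&(rr<.05)&(hsv[...,1]<60);print("ring",X[rng].min(0),X[rng].max(0))
k=(p.max(2)<45)&(X[...,2]>.02)&(X[...,2]<.06)&(np.linalg.norm(X-[-.046,.108,.04],axis=2)<.03);print("knob",X[k].mean(0),X[k].min(0),X[k].max(0),k.sum())
kt=k&(X[...,2]>.044);print("knobtop",X[kt].mean(0),X[kt].min(0),X[kt].max(0),kt.sum())
pl=R&(np.hypot(X[...,0]+.03,X[...,1]-.05)<.03)&(X[...,2]>.008)&(X[...,2]<.03)&(p.max(2)<140);print("pivot",np.median(X[pl],0),X[pl].min(0),X[pl].max(0),pl.sum())
bar=R&(X[...,1]>.055)&(X[...,1]<.095)&(X[...,2]>.006)&(X[...,2]<.022);b=X[bar][:,:2];s=np.linalg.svd(b-b.mean(0))[2][0];print("bar",b.mean(0),np.degrees(np.arctan2(s[1],s[0])),len(b))
E
```

```text
[0.00054049 0.00233822 0.10711865] 0.10827066605983096 828 ((0.0010653831996023655, 0.002076593227684498), (0.0209056343883276, 0.02174149826169014), 66.18463134765625)
tube axis -113.77365009249658 [0.01294828 0.03771574] 1554
bead top [0.0178589  0.04609092 0.06632908] 68.8200931035057
ptr (8, 3) [ 0.04617827 -0.03387202  0.00954157] [-37. -35. -37. -36. -35. -37. -36. -37.] [0.056 0.056 0.057 0.057 0.057 0.058 0.058 0.059]
ring [-0.03832103 -0.04824148  0.00104234] [0.04676128 0.03982366 0.0087901 ]
knob [-0.04984207  0.10872466  0.04370714] [-0.05622659  0.1036992   0.02023501] [-0.04307787  0.11734878  0.05166515] 392
knobtop [-0.04944098  0.11022696  0.0488995 ] [-0.0557862   0.1037895   0.04433583] [-0.04307787  0.11734878  0.05166515] 270
pivot [-0.03635944  0.05488023  0.01243726] [-0.05138326  0.02357818  0.00804452] [-0.01393614  0.07954118  0.01887317] 1128
bar [-0.03849513  0.07170227] -68.2025473492913 855
```

```bash
python3 - <<'E'
from h import *
rows(target([.001,.0015,.102],66),3)
E
```

```text
t 1.65 q [-0.92 -0.06  0.33  2.33  0.44  0.41  0.45] F [-0.1  0.2  0.2]
total shift mm [ 1.7  1.2 88.1] rotvec deg [-0.2 -0.1 -2.3]
N 3 each mm [ 0.57  0.36 29.35] deg [-0.07 -0.04 -0.77]
```

>>> drive_tool(
  increments=[
    {"claw": 0.0854,"dx": 0.0006,"dy": 0.0004,"dz": 0.029,"wx": 0,"wy": 0,"wz": -0.8},
    {"claw": 0.0854,"dx": 0.0006,"dy": 0.0004,"dz": 0.029,"wx": 0,"wy": 0,"wz": -0.8},
    {"claw": 0.06,"dx": 0.0006,"dy": 0.0004,"dz": 0.03,"wx": 0,"wy": 0,"wz": -0.8},
    {"claw": 0.03,"dx": 0,"dy": 0,"dz": 0,"wx": 0,"wy": 0,"wz": 0},
    {"claw": 0.015,"dx": 0,"dy": 0,"dz": 0,"wx": 0,"wy": 0,"wz": 0},
    {"claw": 0.015,"dx": 0,"dy": 0,"dz": 0,"wx": 0,"wy": 0,"wz": 0},
    {"claw": 0.015,"dx": 0,"dy": 0,"dz": 0,"wx": 0,"wy": 0,"wz": 0},
    {"claw": 0.015,"dx": 0,"dy": 0,"dz": 0,"wx": 0,"wy": 0,"wz": 0},
  ],
  newtons=60,
)

```text
t: 2.65
eef_pos: [0.5024, 0.1951, 0.1857]
tool_rot: [0.242, 0.058, 0.965, 0.088]
contact_force: [0.3, -5.6, -2.0]
gripper_width: 0.249
grasp_force: 58.7
```

```bash
python3 - <<'E'
from h import *
rows(target([.001,.0015,.1008],-36.4));inbox();print(get_obs()["torque"])
E
```

```text
t 2.65 q [-0.8   0.17  0.26  2.32  0.52  0.17  0.41] F [ 0.3 -5.6 -2. ]
total shift mm [-0.  -0.2  2.2] rotvec deg [-2.000e-01  1.000e-01  1.026e+02]
N 15 each mm [-0.01 -0.01  0.15] deg [-0.02  0.01  6.84]
TCP box [0.001  0.0017 0.103 ] psi 66.2 z [-0.003 -0.003 -1.   ]
[-0.98531571  0.44870802 -0.31405281]
```

>>> drive_tool(
  increments=[
    {"claw": 0.015,"dx": 0,"dy": 0,"dz": 0.0001,"wx": 0,"wy": 0,"wz": 4},
    {"claw": 0.015,"dx": 0,"dy": 0,"dz": 0,"wx": 0,"wy": 0,"wz": 6},
    {"claw": 0.015,"dx": 0,"dy": 0,"dz": 0.0001,"wx": 0,"wy": 0,"wz": 6},
    {"claw": 0.015,"dx": 0,"dy": 0,"dz": 0,"wx": 0,"wy": 0,"wz": 0},
  ],
)

```text
t: 3.15
eef_pos: [0.5026, 0.1951, 0.1856]
tool_rot: [0.227, 0.193, 0.947, 0.121]
contact_force: [0.4, -5.5, -1.1]
gripper_width: 0.246
grasp_force: 58.8
```

```bash
python3 - <<'E'
from h import *
rows(target([.001,.0015,.1018],-36.4));inbox();print(get_obs()["torque"])
E
```

```text
t 3.15 q [-0.79  0.17  0.26  2.32  0.52  0.17  0.12] F [ 0.4 -5.5 -1.1]
total shift mm [-0.  -0.1  1. ] rotvec deg [-0.2  0.2 86.5]
N 13 each mm [-0.01 -0.01  0.08] deg [-0.02  0.01  6.65]
TCP box [0.0011 0.0016 0.1028] psi 50.1 z [-0.003 -0.003 -1.   ]
[-0.79449049  0.50632963 -0.51752277]
```

>>> drive_tool(
  increments=[
    {"claw": 0.015,"dx": 0,"dy": 0,"dz": 0.0001,"wx": 0,"wy": 0,"wz": 6.5},
    {"claw": 0.015,"dx": 0,"dy": 0,"dz": 0,"wx": 0,"wy": 0,"wz": 6.5},
    {"claw": 0.015,"dx": 0,"dy": 0,"dz": 0.0001,"wx": 0,"wy": 0,"wz": 6.5},
    {"claw": 0.015,"dx": 0,"dy": 0,"dz": 0.0001,"wx": 0,"wy": 0,"wz": 6.5},
    {"claw": 0.015,"dx": 0,"dy": 0,"dz": 0.0001,"wx": 0,"wy": 0,"wz": 6.5},
    {"claw": 0.015,"dx": 0,"dy": 0,"dz": 0,"wx": 0,"wy": 0,"wz": 6.5},
    {"claw": 0.015,"dx": 0,"dy": 0,"dz": 0.0001,"wx": 0,"wy": 0,"wz": 6.5},
    {"claw": 0.015,"dx": 0,"dy": 0,"dz": 0.0001,"wx": 0,"wy": 0,"wz": 6.5},
    {"claw": 0.015,"dx": 0,"dy": 0,"dz": 0.0001,"wx": 0,"wy": 0,"wz": 6.5},
    {"claw": 0.015,"dx": 0,"dy": 0,"dz": 0.0001,"wx": 0,"wy": 0,"wz": 6.5},
    {"claw": 0.015,"dx": 0,"dy": 0,"dz": 0.0001,"wx": 0,"wy": 0,"wz": 6.5},
    {"claw": 0.015,"dx": 0,"dy": 0,"dz": 0.0001,"wx": 0,"wy": 0,"wz": 6.5},
    {"claw": 0.015,"dx": 0,"dy": 0,"dz": 0,"wx": 0,"wy": 0,"wz": 0},
  ],
)

```text
t: 4.78
eef_pos: [0.503, 0.1951, 0.1848]
tool_rot: [0.1, 0.746, 0.615, 0.237]
contact_force: [-0.3, -5.7, 1.0]
gripper_width: 0.247
grasp_force: 59.2
```

```bash
python3 - <<'E'
from h import *
rows(target([.001,.0015,.1018],-36.4));inbox();print(get_obs()["torque"])
for n in("top","scene"):
    p,d=read_camera(n);np.savez(f"pics/{n}1.npz",p=p,d=d)
s=np.load("pics/scene1.npz")["p"];t=np.load("pics/top1.npz")["p"]
a=[cv2.resize(i,(390,390),interpolation=3) for i in (t[150:270,260:380],s[150:270,250:370])]
cv2.imwrite("pics/c3.png",np.hstack(a)[:,:,::-1])
E
```

```text
t 4.78 q [-0.78  0.18  0.24  2.32  0.54  0.17 -1.26] F [-0.3 -5.7  1. ]
total shift mm [-0.  -0.1  0.1] rotvec deg [-0.   0.2  8.4]
N 2 each mm [-0.01 -0.03  0.05] deg [-0.02  0.12  4.22]
TCP box [0.0011 0.0015 0.1019] psi -28.0 z [-0.003 -0.003 -1.   ]
[-0.98566605  0.32487152 -0.63426938]
```

View pics/c3.png

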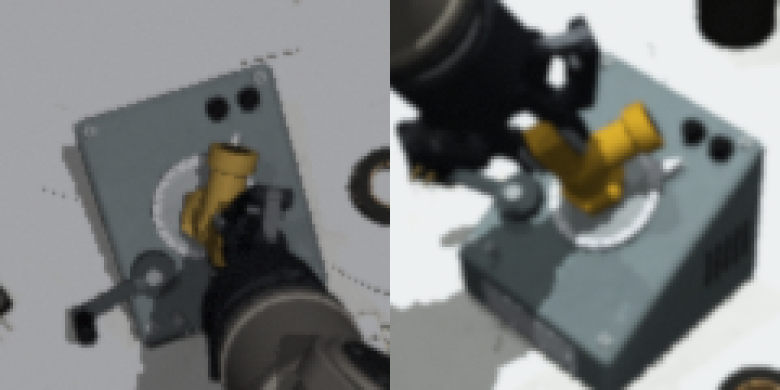

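>>> drive_tool(
  increments=[
    {"claw": 0.015,"dx": 0,"dy": 0,"dz": 0.0001,"wx": 0,"wy": 0,"wz": 4},
    {"claw": 0.015,"dx": 0,"dy": 0,"dz": 0,"wx": 0,"wy": 0,"wz": 4},
    {"claw": 0.015,"dx": 0,"dy": 0,"dz": 0,"wx": 0,"wy": 0,"wz": 0},
    {"claw": 0.015,"dx": 0,"dy": 0,"dz": 0,"wx": 0,"wy": 0,"wz": 0},
    {"claw": 0.015,"dx": 0,"dy": 0,"dz": 0,"wx": 0,"wy": 0,"wz": 0},
    {"claw": 0.015,"dx": 0,"dy": 0,"dz": 0,"wx": 0,"wy": 0,"wz": 0},
  ],
)

```text
t: 5.62
eef_pos: [0.5031, 0.195, 0.1847]
tool_rot: [0.083, 0.786, 0.561, 0.244]
contact_force: [-1.2, -5.1, 0.9]
gripper_width: 0.245
grasp_force: 59.3
```

```bash
python3 - <<'E'
from h import *
inbox();print(get_obs()["t"])
for n in("top","scene"):
    p,d=read_camera(n);np.savez(f"pics/{n}2.npz",p=p,d=d);X=(cloud(n,p,d)-O)@B
    hsv=cv2.cvtColor(p,cv2.COLOR_RGB2HSV);rr=np.hypot(X[...,0],X[...,1])
    br=(np.linalg.norm(X,axis=2)<.12)&(hsv[...,0]>12)&(hsv[...,0]<32)&(hsv[...,1]>110)&(hsv[...,2]>40)&(rr>.025)&(X[...,2]<.08)
    Q=X[br];print(n,len(Q),Q.mean(0),np.degrees(np.arctan2(Q[:,1].mean(),Q[:,0].mean())))
    k=br&(X[...,2]>.06)&(rr>.035);Q=X[k];print("bead",len(Q),np.degrees(np.arctan2(Q[:,1].mean(),Q[:,0].mean())))
E
```

```text
TCP box [0.001  0.0014 0.1018] psi -35.9 z [-0.003 -0.003 -1.   ]
5.625
top 198 [ 0.03823513 -0.02155006  0.06198854] -29.40645717359332
bead 110 -32.580530266958704
scene 226 [ 0.03211089 -0.02890545  0.06244063] -41.99277784470588
bead 123 -38.89306492224138
```

>>> drive_tool(
  increments=[
    {"claw": 0.05,"dx": 0,"dy": 0,"dz": 0,"wx": 0,"wy": 0,"wz": 0},
    {"claw": 0.06,"dx": 0,"dy": 0,"dz": 0,"wx": 0,"wy": 0,"wz": 0},
    {"claw": 0.06,"dx": 0,"dy": 0,"dz": -0.01,"wx": 0,"wy": 0,"wz": 0},
    {"claw": 0.06,"dx": 0,"dy": 0,"dz": -0.03,"wx": 0,"wy": 0,"wz": 0},
    {"claw": 0.06,"dx": 0,"dy": 0,"dz": -0.03,"wx": 0,"wy": 0,"wz": 0},
    {"claw": 0.02,"dx": 0,"dy": 0,"dz": -0.01,"wx": 0,"wy": 0,"wz": 0},
  ],
)

```text
t: 6.48
eef_pos: [0.4652, 0.1857, 0.2555]
tool_rot: [0.083, 0.785, 0.563, 0.245]
contact_force: [0.9, -0.9, 0.6]
gripper_width: 0.504
grasp_force: 0.0
```

```bash
cat >> h.py <<'E'
PIV=np.array([-.0285,.0535])
def knob(a): return PIV+.06*np.array([-np.sin(a),np.cos(a)])
def push(a,gap,n=.027,tilt=15):
    "fingertip centre gap behind the knob centre at lever angle a, -x face leading"
    k=knob(a)+gap*np.array([np.cos(a),np.sin(a)])
    B2=Rz(YAW)@Ry(-np.radians(tilt));psi=np.degrees(a)-90
    b=np.radians(psi);y=np.array([np.cos(b),np.sin(b),0]);z=np.array([0,0,-1.])
    T=np.eye(4);T[:3,:3]=B2@np.stack([np.cross(y,z),y,z],1)
    T[:3,3]=O+B@np.array([*k,n])-.025*T[:3,2];return T
E
python3 - <<'E'
from h import *
for n in("top","scene"):
    p,d=read_camera(n);np.savez(f"pics/{n}3.npz",p=p,d=d);X=(cloud(n,p,d)-O)@B
    hsv=cv2.cvtColor(p,cv2.COLOR_RGB2HSV);rr=np.hypot(X[...,0],X[...,1])
    br=(np.linalg.norm(X,axis=2)<.12)&(hsv[...,0]>12)&(hsv[...,0]<32)&(hsv[...,1]>110)&(hsv[...,2]>40)
    h=X[br&(X[...,2]>.1)];print(n,len(h),cv2.minAreaRect(h[:,:2].astype(np.float32)) if len(h)>5 else "")
    k=br&(X[...,2]>.055)&(X[...,2]<.08)&(rr>.035);Q=X[k];print("bead",len(Q),np.degrees(np.arctan2(Q[:,1].mean(),Q[:,0].mean())))
inbox();rows(push(.35,.032,.09));print(knob(.35))
E
```

```text
top 87 ((0.002825298346579075, 0.0009093638509511948), (0.020054787397384644, 0.02194039337337017), 56.61591720581055)
bead 137 -31.044337718699047
scene 98 ((0.0008275508880615234, -0.001609157770872116), (0.019152360036969185, 0.019537203013896942), 54.639827728271484)
bead 144 -40.20974346921932
TCP box [0.0025 0.0035 0.1817] psi -35.8 z [-0. -0. -1.]
t 6.58 q [-0.74 -0.03  0.15  2.32  0.42  0.37 -1.28] F [0.4 0.5 0.2]
total shift mm [ 86.5 -80.8  67.6] rotvec deg [  9.2 -12.1  34. ]
N 6 each mm [ 11.87 -16.14  11.  ] deg [ 1.53 -2.02  5.67]
[-0.04907387  0.10986236]
```

>>> drive_tool(
  increments=[
    {"claw": 0,"dx": 0.012,"dy": -0.016,"dz": 0.008,"wx": 1.5,"wy": -2,"wz": 5.7},
    {"claw": 0,"dx": 0.012,"dy": -0.016,"dz": 0.008,"wx": 1.5,"wy": -2,"wz": 5.7},
    {"claw": 0,"dx": 0.012,"dy": -0.016,"dz": 0.011,"wx": 1.5,"wy": -2,"wz": 5.7},
    {"claw": 0,"dx": 0.012,"dy": -0.016,"dz": 0.011,"wx": 1.5,"wy": -2,"wz": 5.7},
    {"claw": 0,"dx": 0.012,"dy": -0.016,"dz": 0.014,"wx": 1.5,"wy": -2,"wz": 5.7},
    {"claw": 0,"dx": 0.012,"dy": -0.016,"dz": 0.014,"wx": 1.5,"wy": -2,"wz": 5.7},
    {"claw": 0,"dx": 0,"dy": 0,"dz": 0,"wx": 0,"wy": 0,"wz": 0},
  ],
)

```text
t: 7.45
eef_pos: [0.4513, 0.3045, 0.1854]
tool_rot: [0.005, 0.94, 0.314, 0.13]
contact_force: [-0.3, -0.1, 0.1]
gripper_width: 0.001
grasp_force: 0.0
```

```bash
python3 - <<'E'
from h import *
T,o=pose();p,d=read_camera("wrist");np.savez("pics/w2.npz",p=p,d=d,T=T);cv2.imwrite("pics/w2.png",p[:,:,::-1])
X=(cloud("wrist",p,d,T)-O)@B
k=(p.max(2)<45)&(X[...,2]>.02)&(X[...,2]<.053)&(np.linalg.norm(X-[-.049,.11,.04],axis=2)<.03);print("knob",X[k].mean(0),X[k].min(0),X[k].max(0),k.sum())
inbox();rows(push(.35,.032,.09));print("tip",B.T@(T[:3,3]+.025*T[:3,2]-O));rows(push(.35,.030,.027),4)
E
```

```text
knob [-0.04202626  0.11295424  0.03418868] [-0.04607246  0.1048688   0.02001656] [-0.03974915  0.11893403  0.04818219] 444
TCP box [-0.014   0.1201  0.1118] psi -70.6 z [-0.259 -0.004 -0.966]
t 7.5 q [-0.84  0.25  0.08  2.12  0.2   0.56 -1.85] F [ 0.4 -0.4 -0.5]
total shift mm [ 1.  -0.4 -2.7] rotvec deg [ 0.2  0.1 -0.1]
N 1 each mm [ 0.98 -0.39 -2.66] deg [ 0.19  0.09 -0.08]
tip [-0.02023294  0.12119768  0.0870132 ]
t 7.5 q [-0.84  0.25  0.08  2.12  0.2   0.56 -1.85] F [ 0.4 -0.4 -0.5]
total shift mm [14.5  5.  58.7] rotvec deg [ 0.2  0.1 -0.1]
N 4 each mm [ 3.61  1.27 14.67] deg [ 0.05  0.02 -0.02]
```

View pics/w2.png

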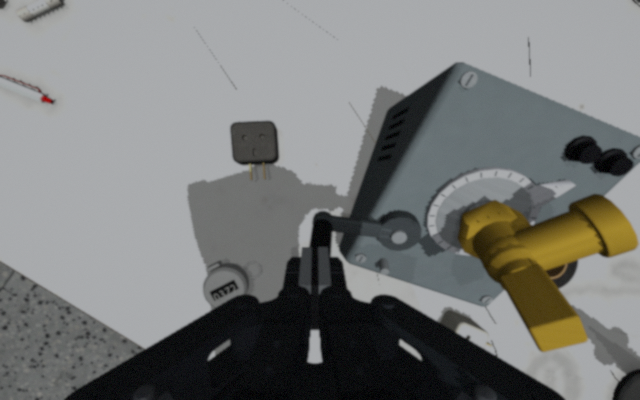

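>>> drive_tool(
  increments=[
    {"claw": 0,"dx": 0.0036,"dy": 0.0013,"dz": 0.0147,"wx": 0,"wy": 0,"wz": 0},
    {"claw": 0,"dx": 0.0036,"dy": 0.0013,"dz": 0.0147,"wx": 0,"wy": 0,"wz": 0},
    {"claw": 0,"dx": 0.0036,"dy": 0.0013,"dz": 0.0147,"wx": 0,"wy": 0,"wz": 0},
    {"claw": 0,"dx": 0.0036,"dy": 0.0013,"dz": 0.0147,"wx": 0,"wy": 0,"wz": 0},
    {"claw": 0,"dx": 0,"dy": 0,"dz": 0,"wx": 0,"wy": 0,"wz": 0},
  ],
)

```text
t: 8.12
eef_pos: [0.48, 0.3116, 0.133]
tool_rot: [0.005, 0.941, 0.313, 0.13]
contact_force: [-0.7, -0.2, 0.7]
gripper_width: -0.003
grasp_force: 0.0
```

```bash
python3 - <<'E'
from h import *
z=np.load("pics/w2.npz");p=z["p"];X=(cloud("wrist",p,z["d"],z["T"])-O)@B
hsv=cv2.cvtColor(p,cv2.COLOR_RGB2HSV);rr=np.hypot(X[...,0],X[...,1])
br=(np.linalg.norm(X,axis=2)<.12)&(hsv[...,0]>12)&(hsv[...,0]<32)&(hsv[...,1]>110)&(hsv[...,2]>40)
h=X[br&(X[...,2]>.1)];print(len(h),cv2.minAreaRect(h[:,:2].astype(np.float32)))
o=X[br&(X[...,2]<.085)&(X[...,2]>.055)&(rr>.02)][:,:2];s=np.linalg.svd(o-o.mean(0))[2][0];print(np.degrees(np.arctan2(s[1],s[0])))
T,o=pose();print("tip",B.T@(T[:3,3]+.025*T[:3,2]-O),o["contact_force"])
# chain of targets from a=.35 gap .030 to pressed a=1.5 gap .019
G0=push(.35,.030)
L=[push(a,g) for a,g in((.35,.020),(.6,.019),(.9,.019),(1.2,.019),(1.4,.019),(1.5,.019),(1.5,.017))]
for G in L:
    D=np.linalg.inv(G0)@G;W=np.real(logm(D));N=1 if G is L[0] or G is L[-1] or G is L[-2] else 3
    r=expm(W/N);print(N,(r[:3,3]*1e3).round(2),np.degrees([W[2,1],W[0,2],W[1,0]]/np.array(N)).round(2));G0=G
E
```

```text
1824 ((0.002245099749416113, 0.002033575437963009), (0.02406640537083149, 0.021391022950410843), 54.265743255615234)
147.54456442463325
tip [-0.02084004  0.11956518  0.02691537] [-0.7022746  -0.20802714  0.69000893]
1 [-9.7   0.11  2.43] [-0. -0.  0.]
3 [-5.22 -1.32  1.42] [-0.   -0.   -4.77]
3 [-5.94 -1.47  1.47] [-0.   -0.   -5.73]
3 [-6.   -1.46  1.19] [ 0.   -0.   -5.73]
3 [-4.02 -1.06  0.59] [-0.   -0.   -3.82]
1 [-6.07 -1.51  0.68] [-0.   -0.   -5.73]
1 [-2.    0.    0.04] [-0. -0.  0.]
```

>>> drive_tool(
  increments=[
    {"claw": 0,"dx": -0.0097,"dy": 0.0001,"dz": 0.0024,"wx": 0,"wy": 0,"wz": 0},
    {"claw": 0,"dx": -0.0052,"dy": -0.0013,"dz": 0.0014,"wx": 0,"wy": 0,"wz": -4.8},
    {"claw": 0,"dx": -0.0052,"dy": -0.0013,"dz": 0.0014,"wx": 0,"wy": 0,"wz": -4.8},
    {"claw": 0,"dx": -0.0052,"dy": -0.0013,"dz": 0.0014,"wx": 0,"wy": 0,"wz": -4.7},
    {"claw": 0,"dx": -0.0059,"dy": -0.0015,"dz": 0.0015,"wx": 0,"wy": 0,"wz": -5.7},
    {"claw": 0,"dx": -0.0059,"dy": -0.0015,"dz": 0.0015,"wx": 0,"wy": 0,"wz": -5.7},
    {"claw": 0,"dx": -0.0059,"dy": -0.0015,"dz": 0.0015,"wx": 0,"wy": 0,"wz": -5.7},
    {"claw": 0,"dx": 0,"dy": 0,"dz": 0,"wx": 0,"wy": 0,"wz": 0},
  ],
)

```text
t: 9.12
eef_pos: [0.4481, 0.2876, 0.1133]
tool_rot: [0.039, 0.821, 0.556, 0.125]
contact_force: [-0.6, 1.2, 0.2]
gripper_width: -0.001
grasp_force: 0.2
```

```bash
python3 - <<'E'
from h import *
rows(push(.9,.019));rows(push(1.2,.019),3)
E
```

```text
t 9.12 q [-0.73  0.35 -0.03  2.19  0.35  0.38 -1.45] F [-0.6  1.2  0.2]
total shift mm [-0.3  0.2  1.7] rotvec deg [ 0.1  0.  -0.4]
N 1 each mm [-0.34  0.17  1.68] deg [ 0.12  0.02 -0.35]
t 9.12 q [-0.73  0.35 -0.03  2.19  0.35  0.38 -1.45] F [-0.6  1.2  0.2]
total shift mm [-18.6  -2.3   5.3] rotvec deg [  0.1   0.  -17.5]
N 3 each mm [-6.12 -1.4   1.75] deg [ 0.04  0.01 -5.85]
```

Contact force about 1–2 N, so it is pushing. Continue.

>>> drive_tool(
  increments=[
    {"claw": 0,"dx": -0.0061,"dy": -0.0014,"dz": 0.0017,"wx": 0,"wy": 0,"wz": -5.8},
    {"claw": 0,"dx": -0.0061,"dy": -0.0014,"dz": 0.0017,"wx": 0,"wy": 0,"wz": -5.8},
    {"claw": 0,"dx": -0.0061,"dy": -0.0014,"dz": 0.0017,"wx": 0,"wy": 0,"wz": -5.8},
    {"claw": 0,"dx": -0.004,"dy": -0.001,"dz": 0.0006,"wx": 0,"wy": 0,"wz": -3.8},
    {"claw": 0,"dx": -0.004,"dy": -0.001,"dz": 0.0006,"wx": 0,"wy": 0,"wz": -3.8},
    {"claw": 0,"dx": -0.004,"dy": -0.001,"dz": 0.0006,"wx": 0,"wy": 0,"wz": -3.8},
    {"claw": 0,"dx": 0,"dy": 0,"dz": 0,"wx": 0,"wy": 0,"wz": 0},
  ],
)

```text
t: 10.0
eef_pos: [0.439, 0.26, 0.1015]
tool_rot: [0.069, 0.658, 0.742, 0.112]
contact_force: [0.4, 0.2, 0.6]
gripper_width: -0.001
grasp_force: 0.3
```

```bash
python3 - <<'E'
from h import *
rows(push(1.4,.019));rows(push(1.5,.019),2)
T,o=pose();p,d=read_camera("wrist");np.savez("pics/w3.npz",p=p,d=d,T=T);cv2.imwrite("pics/w3.png",p[:,:,::-1])
t,d=read_camera("top");cv2.imwrite("pics/w3.png",np.hstack([cv2.resize(p[:,160:560],(390,390)),cv2.resize(t[170:270,250:350],(390,390))])[:,:,::-1])
E
```

```text
t 10.0 q [-0.6   0.35 -0.14  2.24  0.48  0.35 -1.05] F [0.4 0.2 0.6]
total shift mm [ 0.  -0.8 -0. ] rotvec deg [ 0.1  0.1 -0.3]
N 1 each mm [ 0.02 -0.84 -0.  ] deg [ 0.11  0.1  -0.32]
t 10.0 q [-0.6   0.35 -0.14  2.24  0.48  0.35 -1.05] F [0.4 0.2 0.6]
total shift mm [-6.1 -2.3  0.7] rotvec deg [ 0.1  0.1 -6. ]
N 2 each mm [-3.   -1.24  0.34] deg [ 0.05  0.05 -3.02]
```

View pics/w3.png

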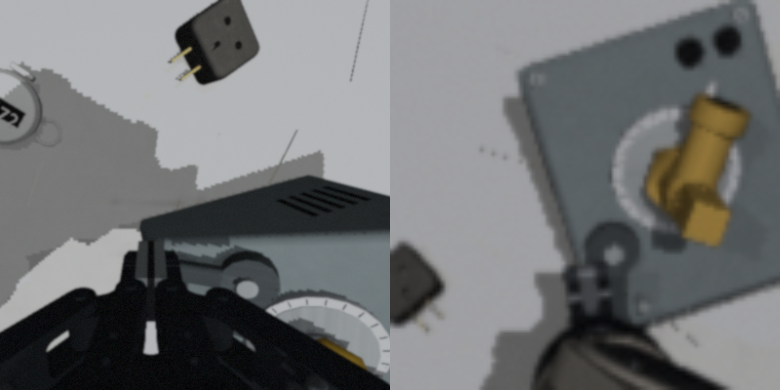

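>>> drive_tool(
  increments=[
    {"claw": 0,"dx": -0.003,"dy": -0.0012,"dz": 0.0003,"wx": 0,"wy": 0,"wz": -3},
    {"claw": 0,"dx": -0.003,"dy": -0.0012,"dz": 0.0003,"wx": 0,"wy": 0,"wz": -3},
    {"claw": 0,"dx": -0.001,"dy": 0,"dz": 0,"wx": 0,"wy": 0,"wz": 0},
    {"claw": 0,"dx": 0,"dy": 0,"dz": 0,"wx": 0,"wy": 0,"wz": 0},
    {"claw": 0,"dx": 0,"dy": 0,"dz": 0,"wx": 0,"wy": 0,"wz": 0},
  ],
)

```text
t: 10.72
eef_pos: [0.4381, 0.2532, 0.1]
tool_rot: [0.075, 0.617, 0.776, 0.108]
contact_force: [-0.2, 2.0, 1.9]
gripper_width: 0.002
grasp_force: 0.8
```

```bash
python3 - <<'E'
from h import *
rows(push(1.5,.019));rows(push(1.5,.016),2)
E
```

```text
t 10.72 q [-0.57  0.35 -0.17  2.25  0.51  0.35 -0.95] F [-0.2  2.   1.9]
total shift mm [ 0.7 -0.2 -0.1] rotvec deg [0.1 0.1 0.1]
N 1 each mm [ 0.7  -0.24 -0.13] deg [0.1  0.11 0.05]
t 10.72 q [-0.57  0.35 -0.17  2.25  0.51  0.35 -0.95] F [-0.2  2.   1.9]
total shift mm [-2.3 -0.2 -0.1] rotvec deg [0.1 0.1 0.1]
N 2 each mm [-1.15 -0.12 -0.04] deg [0.05 0.05 0.03]
```

>>> drive_tool(
  increments=[
    {"claw": 0,"dx": -0.001,"dy": 0,"dz": 0,"wx": 0,"wy": 0,"wz": 0},
    {"claw": 0,"dx": -0.001,"dy": 0,"dz": 0,"wx": 0,"wy": 0,"wz": 0},
    {"claw": 0,"dx": 0,"dy": 0,"dz": 0,"wx": 0,"wy": 0,"wz": 0},
  ],
)

```text
t: 11.1
eef_pos: [0.4384, 0.2521, 0.1]
tool_rot: [0.075, 0.617, 0.776, 0.108]
contact_force: [-1.9, 4.8, 1.5]
gripper_width: 0.0
grasp_force: 2.5
```

>>> drive_tool(
  increments=[
    {"claw": 0,"dx": -0.001,"dy": 0,"dz": 0,"wx": 0,"wy": 0,"wz": 0},
    {"claw": 0,"dx": -0.001,"dy": 0,"dz": 0,"wx": 0,"wy": 0,"wz": 0},
    {"claw": 0,"dx": 0,"dy": 0,"dz": 0,"wx": 0,"wy": 0,"wz": 0},
  ],
)

```text
t: 11.48
eef_pos: [0.4385, 0.2517, 0.1002]
tool_rot: [0.074, 0.616, 0.777, 0.109]
contact_force: [-2.9, 8.5, 1.2]
gripper_width: 0.004
grasp_force: 4.3
```

>>> drive_tool(
  increments=[
    {"claw": 0,"dx": 0.006,"dy": 0,"dz": 0,"wx": 0,"wy": 0,"wz": 0},
    {"claw": 0,"dx": 0.015,"dy": 0,"dz": 0,"wx": 0,"wy": 0,"wz": 0},
    {"claw": 0,"dx": 0.01,"dy": 0,"dz": -0.02,"wx": 0,"wy": 0,"wz": 0},
    {"claw": 0,"dx": 0,"dy": 0,"dz": -0.03,"wx": 0,"wy": 0,"wz": 0},
    {"claw": 0,"dx": 0,"dy": 0,"dz": -0.03,"wx": 0,"wy": 0,"wz": 0},
    {"claw": 0,"dx": 0.02,"dy": 0,"dz": -0.03,"wx": 0,"wy": 0,"wz": 0},
    {"claw": 0,"dx": 0.03,"dy": 0,"dz": -0.01,"wx": 0,"wy": 0,"wz": 0},
    {"claw": 0,"dx": 0,"dy": 0,"dz": 0,"wx": 0,"wy": 0,"wz": 0},
  ],
)

```text
t: 12.48
eef_pos: [0.3898, 0.3217, 0.218]
tool_rot: [0.075, 0.616, 0.777, 0.109]
contact_force: [1.4, -0.3, -0.7]
gripper_width: -0.001
grasp_force: 0.0
```

```bash
python3 - <<'E'
from h import *
T,o=pose();print(o["contact_force"])
p,d=read_camera("wrist");X=(cloud("wrist",p,d,T)-O)@B
t,dt=read_camera("top");s,ds=read_camera("scene")
cv2.imwrite("pics/f.png",np.hstack([cv2.resize(s[150:270,240:360],(390,390),interpolation=3),cv2.resize(t[165:275,255:365],(390,390),interpolation=3)])[:,:,::-1])
for n,p,X in(("wrist",p,X),("scene",s,(cloud("scene",s,ds)-O)@B),("top",t,(cloud("top",t,dt)-O)@B)):
    hsv=cv2.cvtColor(p,cv2.COLOR_RGB2HSV)
    k=(p.max(2)<50)&(X[...,2]>.02)&(X[...,2]<.054)&(np.linalg.norm(X-[-.089,.055,.04],axis=2)<.035);Q=X[k]
    if len(Q): print(n,"knob",Q.mean(0),Q.min(0),Q.max(0),len(Q),"a",np.arctan2(PIV[0]-Q[:,0].mean(),Q[:,1].mean()-PIV[1]))
    br=(np.linalg.norm(X,axis=2)<.12)&(hsv[...,0]>12)&(hsv[...,0]<32)&(hsv[...,1]>110)&(hsv[...,2]>40)
    h=X[br&(X[...,2]>.1)]
    if len(h)>20: print(cv2.minAreaRect(h[:,:2].astype(np.float32)))
    b=X[(np.linalg.norm(X[...,:2]-[-.062,.0535],axis=2)<.018)&(X[...,2]>.007)&(X[...,2]<.02)][:,:2]
    if len(b)>10: v=np.linalg.svd(b-b.mean(0))[2][0];print("bar",b.mean(0),np.degrees(np.arctan2(v[1],v[0])),len(b))
E
```

```text
[ 1.36176918 -0.29783065 -0.68543532]
bar [-0.05054237  0.05579709] -64.93636557557109 162
scene knob [-0.09435173  0.05173359  0.038035  ] [-0.09979874  0.04926175  0.02010414] [-0.08790794  0.05834587  0.05203342] 53 a 1.597613920619676
((0.0008023611735552549, -0.0011064037680625916), (0.020422328263521194, 0.02003638446331024), 52.219966888427734)
bar [-0.06259488  0.05263524] -176.8751069728617 98
top knob [-0.08959325  0.05638805  0.04033843] [-0.0979291   0.0493968   0.02159453] [-0.08571686  0.06377992  0.05107608] 50 a 1.523558692536959
((0.002845536917448044, 0.00022471323609352112), (0.020567648112773895, 0.021117016673088074), 53.32810974121094)
bar [-0.06327577  0.05311976] -176.4404325714778 87
```

View pics/f.png

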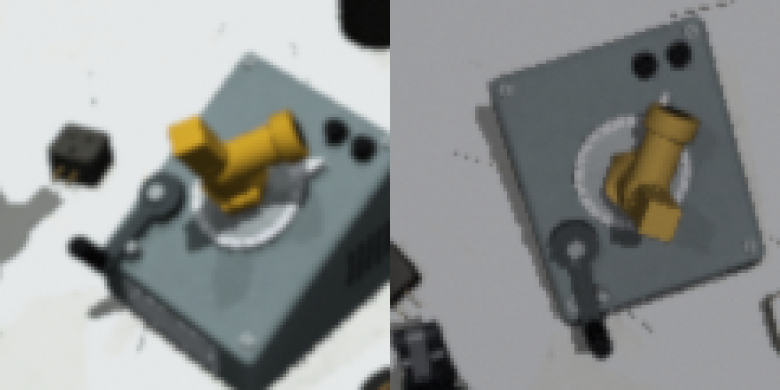

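```bash
python3 -c "
from station import *
print(hand_in())"
```

```text
the job is handed in; nothing more can be done
None
```

I handed the job in at about 12.6 s of the 53 s allowed. The elbow's outlet points along the pointer to within about 3°, the lock lever was pushed until the force rose against its stop, and the arm is clear of everything. The hand-in gave no verdict.

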